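# Stow the loose kit in its trays before the ambulance drives off

### The job

Get the ambulance counter ready to drive off: put each of the four loose items into the stowage tray of its own colour and outline - the blue pulse oximeter, the yellow glucose meter, the green-lidded wipes tub and the red-capped tablet bottle. Each must lie or stand flat on its tray's floor, upright, on the dark outline and (for the two oblong ones) lined up with it, either way round. Do not tip the tub or the tablet bottle over on the way, and leave the saline bottle and the steel bowl standing where they are.

Things in the scene. Friction and masses are not known exactly. Their poses are not given: they have to be found in the camera images.
- oximeter: Pulse oximeter, loose: block 62 long (its x) x 34 wide (its y) x 32 high mm; upper half blue with a small dark screen and a white button dot on top, lower half white; 40 to 85 g. Origin: centre of its underside; z up. Grip it across the 34 mm width. It starts lying flat on the counter.
- meter: Glucose meter, loose: flat block 92 long (its x) x 50 wide (its y) x 24 high mm; yellow sides, white face with a black screen on top; 75 to 155 g. Origin: centre of its underside; z up. Grip it across the 50 mm width. It starts lying flat, face up.
- tub: Tub of wipes, loose: upright white cylinder of diameter 62 mm, 80 mm high, with a green lid of the same diameter (small white tab on top) and a green band; 150 to 310 g. Origin: centre of its underside; z up the axis.
- tablets: Tablet bottle, loose: upright orange cylinder of diameter 38 mm, 70 mm high, with a red cap of the same diameter and a white label; 50 to 100 g. Origin: centre of its underside; z up the axis.
- blue_tray: Blue oblong stowage tray for the oximeter, fixed to the counter: 100 long (its x) x 64 wide (its y) mm, floor 3 mm thick, with a raised lip 5 mm thick and 10 mm high (above the counter) across each end, 82 mm apart inside; the long sides are open. In its middle a dark outline 62 x 34 mm with a white edge. Origin: tray centre at counter height; z up.
- yellow_tray: Yellow oblong stowage tray for the glucose meter, fixed to the counter: 130 long (its x) x 80 wide (its y) mm, floor 3 mm thick, with a raised lip 5 mm thick and 10 mm high (above the counter) across each end, 112 mm apart inside; the long sides are open. In its middle a dark outline 92 x 50 mm with a white edge. Origin: tray centre at counter height; z up.
- green_tray: Green round stowage tray for the wipes tub, fixed to the counter: outer diameter 88 mm, floor 3 mm thick, rim all round 10 mm high (above the counter) and 4 mm thick, inner diameter 80 mm; dark disc of 62 mm with a white edge in the middle. Origin: tray centre at counter height; z up.
- red_tray: Red round stowage tray for the tablet bottle, fixed to the counter: outer diameter 64 mm, floor 3 mm thick, rim all round 10 mm high (above the counter) and 4 mm thick, inner diameter 56 mm; dark disc of 38 mm with a white edge in the middle. Origin: tray centre at counter height; z up.
- saline: Saline bottle, loose bystander, to be left alone: upright milky-clear, greyish round bottle with a paper label and grey cap, diameter 60 mm, 130 mm high, 350 g. It is the tallest thing among the items and trays. Origin: centre of its underside; z up.
- bowl: Empty stainless steel bowl, loose bystander, to be left alone: rim diameter 80 mm, 35 mm high, 160 g. Origin: centre of its underside; z up.
There are look-alikes about, which are no part of the job. What is shaped like the oximeter but pink or turquoise is not meant.

How it is judged:
By the outcome, as a careful person would: the job done as asked, in the order asked, and still so for the second after the job is handed in, with the robot touching nothing.
It also fails if it takes over 112 s, if anything falls off the work surface, if the arm or the gripper's body presses on something with over 40 N, if the wrist force passes 120 N, or if a joint passes its speed limit or range.

### The arm

A 6-joint arm with a two-finger parallel gripper is mounted at the origin on the work surface. World frame = base frame: x ahead of the robot, y to its left, z up, the work surface at z = 0. Lengths are in m, angles in rad, forces in N, time in s.
With the tool pointing down it reaches from about 0.3 to 0.875 m from the base axis. Payload 6.4 kg.
Tool frame: the origin (TCP) lies on the front face of the gripper's body, between the roots of the fingers; the fingertips stand 73 mm ahead of it and the grasp point (between the pads) lies bot.pinch_z ahead of it (bot.pinch_z is the distance from the TCP to the grasp point, in m); z points along the fingers, y is the line along which they close (so a half turn about z gives the same grasp; the last joint's range is limited). The gripper opens to 85 mm and grips with 20 to 120 N. Pads are 22 mm wide; open, the fingers measure 114 mm over their backs; the gripper's body (76 mm by 85 mm) begins 54 mm behind the grasp point. The pads swing forward as they close: fully open they stand 13 mm farther back than shut.
Start: joints at [0.962, 0.181, 1.607, -0, 1.354, -0.206], TCP at [0.225, 0.529, 0.304] pointing down, gripper open.
Joint ranges: [-2.99, 2.99], [-0.89, 2.07], [0.3, 2.58], [-1.14, 4.28], [0, 2.63], [-3.12, 3.12]. Speed limits (rad/s): [2.57, 2.57, 3.01, 3.14, 3.14, 3.14].

### API

Orientations are given as a 3x3 rotation matrix whose columns are the frame's x, y, z axes.
In Python, from bench import bot gives the robot as it stands.
- The arm moves only by the tool drive_tool, never from a script. Its argument "increments" is a list of rows, each a list of 7 numbers: the finger opening in mm, from 0 to 85.4, then the shift along the world's x, y, z in mm, then the turn, a rotation vector about the world's x, y, z in degrees. A call has 1 to 8 rows; each row shifts and turns the commanded pose from where the row before left it; what a row does not reach is not made up. A row lasts 1/10 s, in which the tool goes at most 50 mm and 8.59 degrees, less where a joint would pass 70% of its speed; a pose out of reach is approached as far as the arm can. A call with a gripper value outside its range is refused whole. The fingers move at their own pace and stop on an object; "grip_force" is the grip in N (left out, the last holds). Time passes only in rows, so rows that do not move let the fingers close. It gives the time, the measured TCP pose, the force, the opening and the grip force at its end, in the units of the state.
- bot.sense(): the state, without advancing time (a new reading comes with each control period).
- bot.capture(name): name is "scene" or "top"; returns a dict with "image" (420x560x3 uint8, red, green, blue), "z_map" (420x560 float32, m along the optical axis (not along the pixel's ray), 0 where there is no reading), "fx", "fy", "cx", "cy" (pixels), "extrinsics" (4x4, takes a point from camera to world coordinates). Camera axes: x right, y up, looking along -z (the intrinsics and any distortion apply to the point x, -y, -z); pixel columns grow to the right and rows downward; lengths in m; the calibration is good to about 2 mm. A picture is of the moment at which its call begins.
- bot.finish_job(): hands the job in; it is judged then, once.
The state is a dict: "time": time; "q": joint angles; "joint_velocities": joint speeds; "effort": joint torques, N m; "tool_pos": TCP position; "ee_rot": TCP orientation; "contact_force": force on the tool from outside, world axes, zero at the start; "torque": the same for the moment, N m; "gripper_width": finger opening in m; "finger_force": force on a finger pad.
Only numpy, scipy, OpenCV 4.12 (cv2) and the standard library are available. Lean on these libraries where they do the work, as an engineer would, in place of code of your own. Each camera call takes 0.05 s, during which the arm holds its last target. There are 200 camera calls.

## Working session

There is one attempt and no reset: what is moved stays moved. The work goes in short steps, Python scripts to look and compute and a tool call to move; the robot and the scene stay as the last step left them, time stands still between calls to the robot, and variables do not carry over. Pictures are saved under pics/ and viewed, at most 14 in all, crops included, and the job is handed in when it is done.

Besides the shell and the picture viewer there is one more tool, called after "Emit:" as name(argument=value, ...) on one line, values as JSON. drive_tool: Moves the arm, as the interface text tells. Its arguments: {"type":"object","properties":{"increments":{"type":"array"},"grip_force":{"type":"number"}},"required":["increments"]}

```bash
mkdir -p pics; cat > h.py <<'E'
import numpy as np, cv2
from bench import bot
def snap(n,f):
    c=bot.capture(n); np.savez(''+f+'.npz',**c)
    cv2.imwrite(f'pics/{f}.png',cv2.resize(c['image'][:,:,::-1],(784,588))); return c
def world(c,u,v,z=None):
    "pixel -> world; by plane z if given else by depth"
    E=c['extrinsics']; d=np.array([(u-c['cx'])/c['fx'],-(v-c['cy'])/c['fy'],-1])
    r=E[:3,:3]@d; o=E[:3,3]
    t=(z-o[2])/r[2] if z is not None else float(c['z_map'][int(v),int(u)])
    return o+t*r
def wmap(c):
    v,u=np.mgrid[:420,:560]; Z=c['z_map']
    P=np.stack([(u-c['cx'])/c['fx']*Z,-(v-c['cy'])/c['fy']*Z,-Z],-1)
    return P@c['extrinsics'][:3,:3].T+c['extrinsics'][:3,3]
E
python3 - <<'E'
from h import *
for n in('top','scene'):
    c=snap(n,n+'0'); print(c['extrinsics'].round(3),c['fx'],c['cx'],[k for k in c])
print(bot.pinch_z,bot.sense()['ee_rot'])
E
```

```text
[[-0.028  0.997 -0.073  0.491]
 [-1.    -0.027  0.004 -0.051]
 [ 0.002  0.073  0.997  1.116]
 [ 0.     0.     0.     1.   ]] 505.69352455417237 278.59219845772975 ['image', 'z_map', 'fx', 'fy', 'cx', 'cy', 'extrinsics']
[[ 0.632 -0.49   0.6    1.119]
 [ 0.774  0.419 -0.475 -0.456]
 [-0.018  0.765  0.644  0.632]
 [ 0.     0.     0.     1.   ]] 449.2236968655408 274.1517256757955 ['image', 'z_map', 'fx', 'fy', 'cx', 'cy', 'extrinsics']
0.0539 [[-9.19964741e-01  3.92000080e-01 -9.01365213e-04]
 [ 3.92000984e-01  9.19963885e-01 -1.29547929e-03]
 [ 3.21395459e-04 -1.54513132e-03 -9.99998755e-01]]
```

View pics/top0.png

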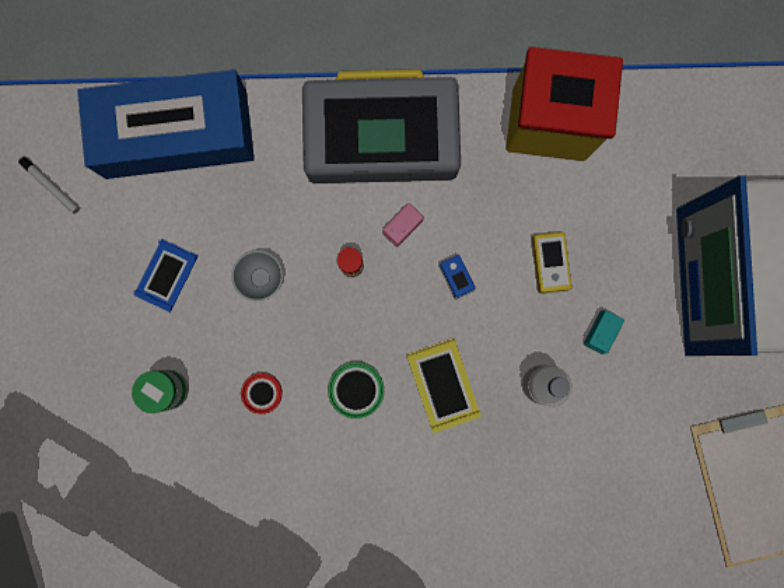

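View pics/scene0.png

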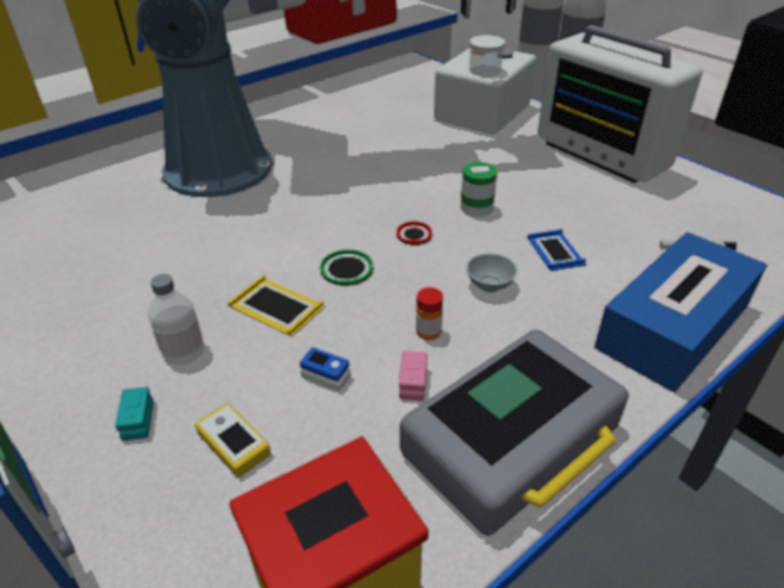

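The top view shows (display px) the oximeter (457,276), meter (552,262), tub (153,391) and tablets (350,260). The trays are blue (166,275), yellow (443,385), green (356,390) and red (262,393). The saline (548,384) and bowl (258,275) are bystanders, and the pink and turquoise blocks are decoys. Next I measure them.

```bash
cat > meas.py <<'E'
from h import *
def obj(c,P,name,u,v,zlo,zhi,r,ztop,colf=None):
    "fit rectangle to pixels in height band around display px u,v; metric by plane ztop"
    p0=world(c,u/1.4,v/1.4,ztop)
    D=np.hypot(P[...,0]-p0[0],P[...,1]-p0[1])
    m=(D<r)&(c['z_map']>0)
    if zlo is not None: m&=(P[...,2]>zlo)&(P[...,2]<zhi)
    if colf is not None: m&=colf(cv2.cvtColor(c['image'],cv2.COLOR_RGB2HSV).astype(int))
    n,l,s,_=cv2.connectedComponentsWithStats(m.astype(np.uint8)); k=1+s[1:,4].argmax(); vv,uu=np.nonzero(l==k)
    W=np.array([world(c,a,b,ztop)[:2]*1000 for a,b in zip(uu,vv)],np.float32)
    (cx,cy),(w,h),a=cv2.minAreaRect(W)
    if w<h: a+=90; w,h=h,w
    print(name,'c=(%.1f,%.1f) size %.0fx%.0f longaxis %.1f deg'%(cx,cy,w,h,(a+90)%180-90),'mean',W.mean(0).round(1),'z med %.1f'%(1000*np.median(P[vv,uu,2])),len(W))
sat=lambda lo,hi:(lambda H:(H[...,1]>110)&(H[...,2]>50)&(H[...,0]>=lo)&(H[...,0]<=hi))
E
python3 - <<'E'
from meas import *
c=dict(np.load('top0.npz'));P=wmap(c)
obj(c,P,'oxi',457,276,.024,.05,.05,.032)
obj(c,P,'meter',552,262,.016,.04,.07,.024)
obj(c,P,'tub',153,391,.072,.1,.05,.08)
obj(c,P,'tablets',350,260,.062,.09,.04,.07)
obj(c,P,'saline',548,384,.09,.16,.06,.13)
obj(c,P,'bowl',258,275,.025,.05,.06,.035)
obj(c,P,'pink',403,225,.024,.05,.05,.032)
obj(c,P,'turq',604,330,.024,.05,.05,.032)
obj(c,P,'blue_t',166,275,None,0,.065,.006,sat(100,130))
obj(c,P,'yel_t',443,385,None,0,.085,.006,sat(20,35))
obj(c,P,'green_t',356,390,None,0,.055,.01,sat(45,85))
obj(c,P,'red_t',262,393,None,0,.045,.01,lambda H:(H[...,1]>110)&((H[...,0]<10)|(H[...,0]>170)))
E
```

```text
oxi c=(613.6,-159.4) size 60x34 longaxis 23.5 deg mean [ 613.6 -159.6] z med 30.6 433
meter c=(632.0,-307.8) size 92x51 longaxis 4.2 deg mean [ 631.9 -308.2] z med 23.1 961
tub c=(450.7,293.2) size 61x59 longaxis 88.4 deg mean [450.9 293.1] z med 79.5 743
tablets c=(636.9,3.5) size 36x35 longaxis -1.4 deg mean [637.6   4.1] z med 69.1 254
saline c=(445.5,-277.0) size 43x43 longaxis 43.0 deg mean [ 445.  -277.7] z med 103.6 390
bowl c=(621.9,148.7) size 77x76 longaxis 88.4 deg mean [623.7 150.5] z med 32.3 348
pink c=(697.1,-78.6) size 60x34 longaxis -46.2 deg mean [697.  -77.8] z med 30.8 429
turq c=(521.8,-383.2) size 61x35 longaxis -29.2 deg mean [ 521.7 -383.8] z med 30.6 450
blue_t c=(630.1,298.2) size 99x66 longaxis -26.3 deg mean [629.7 297. ] z med 3.3 667
yel_t c=(444.9,-134.3) size 129x80 longaxis 16.9 deg mean [ 444.8 -134.3] z med 2.6 887
green_t c=(441.6,2.7) size 85x84 longaxis 88.4 deg mean [442.7   2.4] z med 5.3 380
red_t c=(441.2,149.4) size 63x61 longaxis -0.9 deg mean [440.3 149.6] z med 6.2 305
```

Emit:
drive_tool(increments=[[60,23,-41,-9,0,0,5.8],[60,23,-41,-9,0,0,5.8],[60,23,-41,-9,0,0,5.8],[60,23,-41,-9,0,0,5.8],[60,23,-41,-9,0,0,5.8],[60,23,-41,-9,0,0,5.8],[60,23,-41,-9,0,0,5.8],[60,23,-41,-9,0,0,5.8]])

```text
time: 0.9
tool_pos: [0.4097, 0.1992, 0.2315]
ee_rot: [[-0.917, -0.4, 0.0], [-0.4, 0.917, 0.0], [-0.0, 0.0, -1.0]]
contact_force: [0.2, 0.3, 0.2]
gripper_width: 0.0602
finger_force: 0.0
```

Emit:
drive_tool(increments=[[60,23,-41,0,0,0,0],[60,23,-41,0,0,0,0],[60,23,-41,0,0,0,0],[60,23,-41,0,0,0,0],[60,23,-41,0,0,0,0],[60,23,-41,0,0,0,0],[60,23,-41,0,0,0,0],[60,20,-30,-25,0,0,0]])

```text
time: 1.7
tool_pos: [0.5933, -0.1196, 0.2099]
ee_rot: [[-0.919, -0.395, 0.007], [-0.395, 0.919, -0.003], [-0.005, -0.005, -1.0]]
contact_force: [0.4, 0.2, 0.4]
gripper_width: 0.0604
finger_force: 0.0
```

Emit:
drive_tool(increments=[[60,12,-22,-25,0,0,0],[60,12,-22,-25,0,0,0],[60,0,0,-20,0,0,0],[60,0,0,0,0,0,0],[60,0,0,0,0,0,0]])

```text
time: 2.2
tool_pos: [0.6139, -0.1596, 0.1364]
ee_rot: [[-0.918, -0.396, -0.002], [-0.396, 0.918, 0.001], [0.001, 0.001, -1.0]]
contact_force: [0.1, -0.1, 0.1]
gripper_width: 0.0601
finger_force: 0.0
```

Emit:
drive_tool(increments=[[60,0,0,-30,0,0,0],[60,0,0,-27,0,0,0],[60,0,0,0,0,0,0],[20,0,0,0,0,0,0],[20,0,0,0,0,0,0],[20,0,0,0,0,0,0],[20,0,0,0,0,0,0],[20,0,0,0,0,0,0]], grip_force=30)

```text
time: 3.0
tool_pos: [0.6159, -0.1605, 0.0825]
ee_rot: [[-0.918, -0.396, 0.004], [-0.396, 0.918, -0.002], [-0.003, -0.003, -1.0]]
contact_force: [-0.4, 1.2, 7.4]
gripper_width: 0.0334
finger_force: 31.6
```

Emit:
drive_tool(increments=[[20,0,0,20,0,0,0],[20,0,0,40,0,0,0],[20,0,0,40,0,0,0],[20,0,0,0,0,0,0],[20,0,0,0,0,0,0]])

```text
time: 3.5
tool_pos: [0.6152, -0.1604, 0.1821]
ee_rot: [[-0.918, -0.396, 0.004], [-0.396, 0.918, -0.002], [-0.003, -0.003, -1.0]]
contact_force: [-0.5, 0.6, -0.8]
gripper_width: 0.0336
finger_force: 30.7
```

```bash
python3 - <<'E'
from h import *
c=snap('scene','s1'); im=c['image']
s=bot.sense(); print(s['tool_pos'],s['gripper_width'])
u=np.linalg.inv(c['extrinsics'])@np.append(s['tool_pos']-[0,0,.06],1)
x=int(c['cx']+c['fx']*u[0]/-u[2]); y=int(c['cy']+c['fy']*u[1]/u[2]); print(x,y)
cv2.imwrite('pics/s1c.png',cv2.resize(im[max(0,y-60):y+60,x-80:x+80,::-1],None,fx=4,fy=4,interpolation=2))
E
```

```text
[ 0.61424479 -0.15994021  0.18023483] 0.03317897214778143
227 221
```

View pics/s1c.png

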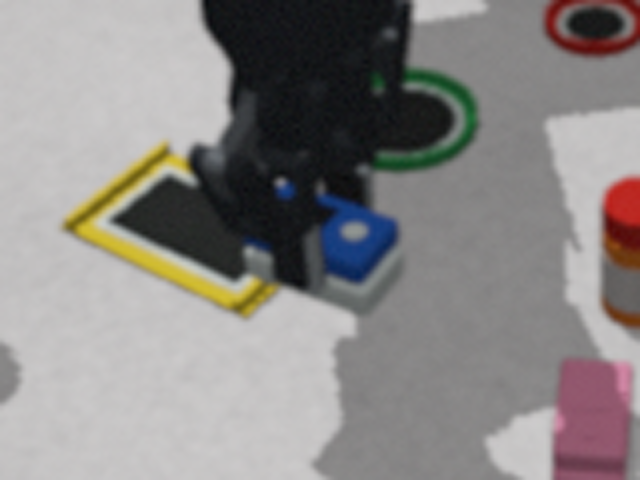

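The crop shows the oximeter held level in the fingers (about 330,240), with the pads clear. Now I carry it to the blue tray.

Emit:
drive_tool(increments=[[20,2,40,20,0,0,-6.2],[20,2,46,0,0,0,-6.2],[20,2,46,0,0,0,-6.2],[20,2,46,0,0,0,-6.2],[20,2,46,0,0,0,-6.2],[20,2,46,0,0,0,-6.2],[20,2,46,0,0,0,-6.2],[20,2,46,0,0,0,-6.2]])

```text
time: 4.35
tool_pos: [0.6291, 0.2037, 0.1977]
ee_rot: [[-0.895, 0.447, -0.004], [0.447, 0.895, -0.001], [0.003, -0.002, -1.0]]
contact_force: [1.6, -0.2, -0.8]
gripper_width: 0.0331
finger_force: 30.7
```

Emit:
drive_tool(increments=[[20,0,46,-25,0,0,0],[20,0,40,-25,0,0,0],[20,0,10,-30,0,0,0],[20,0,0,0,0,0,0],[20,0,0,0,0,0,0]])

```text
time: 4.85
tool_pos: [0.629, 0.2953, 0.1188]
ee_rot: [[-0.897, 0.442, -0.004], [0.442, 0.897, -0.002], [0.003, -0.003, -1.0]]
contact_force: [1.3, -0.5, -0.5]
gripper_width: 0.0333
finger_force: 30.6
```

Emit:
drive_tool(increments=[[20,1,2,-15,0,0,0],[20,0,0,-14,0,0,0],[20,0,0,-3,0,0,0],[20,0,0,-1,0,0,0],[20,0,0,0,0,0,0]])

```text
time: 5.35
tool_pos: [0.6316, 0.2976, 0.0882]
ee_rot: [[-0.896, 0.443, 0.0], [0.443, 0.896, 0.0], [-0.0, 0.0, -1.0]]
contact_force: [-0.6, 0.6, -0.6]
gripper_width: 0.0334
finger_force: 30.6
```

Emit:
drive_tool(increments=[[20,-1,0,-2,0,0,0],[20,0,0,0,0,0,0]])

```text
time: 5.55
tool_pos: [0.6304, 0.298, 0.0863]
ee_rot: [[-0.897, 0.443, 0.0], [0.443, 0.897, 0.0], [-0.0, 0.0, -1.0]]
contact_force: [-0.0, -0.7, -1.3]
gripper_width: 0.0332
finger_force: 30.6
```

Emit:
drive_tool(increments=[[20,0,0,-2,0,0,0],[20,0,0,0,0,0,0]])

```text
time: 5.75
tool_pos: [0.6308, 0.2982, 0.0856]
ee_rot: [[-0.897, 0.442, 0.001], [0.442, 0.897, 0.0], [-0.001, 0.0, -1.0]]
contact_force: [-3.8, -0.6, 6.8]
gripper_width: 0.0329
finger_force: 31.6
```

Emit:
drive_tool(increments=[[55,0,0,0,0,0,0],[55,0,0,0,0,0,0],[55,0,0,0,0,0,0],[55,0,0,20,0,0,0],[75,0,0,40,0,0,0],[75,0,0,50,0,0,0],[75,0,-40,20,0,0,0],[75,0,-45,0,0,0,0]])

```text
time: 6.55
tool_pos: [0.6325, 0.214, 0.2195]
ee_rot: [[-0.898, 0.44, 0.009], [0.44, 0.898, 0.002], [-0.008, 0.005, -1.0]]
contact_force: [0.4, -0.4, -0.9]
gripper_width: 0.0748
finger_force: 0.0
```

Emit:
drive_tool(increments=[[75,0,-49,0,0,0,3.9],[75,0,-49,0,0,0,3.9],[75,0,-49,0,0,0,3.9],[75,0,-49,0,0,0,3.9],[75,0,-49,0,0,0,3.9],[75,0,-49,0,0,0,3.9],[75,0,-49,0,0,0,3.9],[75,0,-49,0,0,0,3.1]])

```text
time: 7.35
tool_pos: [0.6301, -0.1811, 0.214]
ee_rot: [[-0.997, -0.074, 0.0], [-0.074, 0.997, 0.0], [-0.0, 0.0, -1.0]]
contact_force: [0.2, 0.7, -1.4]
gripper_width: 0.0748
finger_force: 0.0
```

```bash
python3 - <<'E'
from meas import *
c=snap('top','t2');P=wmap(c); cv2.imwrite('pics/t2c.png',cv2.resize(c['image'][150:250,70:190,::-1],None,fx=5,fy=5,interpolation=2))
obj(c,P,'oxi',166,275,.024,.05,.05,.035)
obj(c,P,'blue_t',166,275,None,0,.065,.006,sat(100,130))
E
```

```text
oxi c=(627.7,298.1) size 60x36 longaxis -26.8 deg mean [627.9 298.5] z med 34.4 458
blue_t c=(630.1,298.2) size 99x66 longaxis -26.3 deg mean [629.5 298.6] z med 7.9 938
```

View pics/t2c.png

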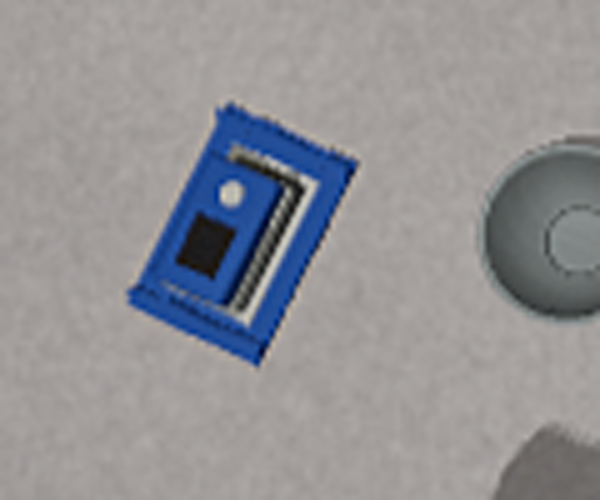

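The crop shows the oximeter flat in the blue tray, aligned and within about 2 mm of the outline. Next is the meter.

Emit:
drive_tool(increments=[[75,0,-44,0,0,0,0],[75,1,-44,-25,0,0,0],[75,1,-40,-30,0,0,0],[75,0,0,-30,0,0,0],[75,0,0,0,0,0,0],[75,0,0,0,0,0,0]])

```text
time: 8.0
tool_pos: [0.6321, -0.3057, 0.1288]
ee_rot: [[-0.997, -0.072, -0.002], [-0.072, 0.997, 0.001], [0.002, 0.002, -1.0]]
contact_force: [0.4, -0.3, -0.1]
gripper_width: 0.075
finger_force: 0.0
```

Emit:
drive_tool(increments=[[75,0,-2,-25,0,0,0],[75,0,0,-26,0,0,0],[75,0,0,0,0,0,0],[35,0,0,0,0,0,0],[35,0,0,0,0,0,0],[35,0,0,0,0,0,0],[35,0,0,0,0,0,0],[35,0,0,0,0,0,0]], grip_force=40)

```text
time: 8.8
tool_pos: [0.6341, -0.3092, 0.0817]
ee_rot: [[-0.997, -0.072, 0.004], [-0.072, 0.997, -0.002], [-0.004, -0.003, -1.0]]
contact_force: [-0.3, 1.1, 6.9]
gripper_width: 0.0489
finger_force: 44.1
```

Emit:
drive_tool(increments=[[35,0,0,20,0,0,0],[35,0,0,40,0,0,0],[35,0,0,40,0,0,0],[35,0,0,0,0,0,0]])

```text
time: 9.2
tool_pos: [0.6358, -0.3108, 0.1882]
ee_rot: [[-0.997, -0.072, 0.011], [-0.072, 0.997, -0.008], [-0.011, -0.009, -1.0]]
contact_force: [1.6, -1.7, -0.4]
gripper_width: 0.0491
finger_force: 43.2
```

Emit:
drive_tool(increments=[[35,-31,29,0,0,0,2.1],[35,-31,29,0,0,0,2.1],[35,-31,29,0,0,0,2.1],[35,-31,29,0,0,0,2.1],[35,-31,29,-20,0,0,2.1],[35,-31,29,-30,0,0,2.2],[35,0,0,-20,0,0,0],[35,0,0,0,0,0,0]])

```text
time: 10.0
tool_pos: [0.4453, -0.1339, 0.1079]
ee_rot: [[-0.957, -0.29, -0.004], [-0.29, 0.957, 0.002], [0.003, 0.003, -1.0]]
contact_force: [0.3, -0.2, -1.6]
gripper_width: 0.0492
finger_force: 43.1
```

Emit:
drive_tool(increments=[[35,0,0,0,0,0,0]])

```text
time: 10.1
tool_pos: [0.4486, -0.1364, 0.1108]
ee_rot: [[-0.957, -0.289, 0.002], [-0.289, 0.957, -0.001], [-0.001, -0.002, -1.0]]
contact_force: [0.9, -1.6, -1.7]
gripper_width: 0.0491
finger_force: 43.1
```

Emit:
drive_tool(increments=[[35,-1,0,-10,0,0,0],[35,0,0,-10,0,0,0],[35,0,0,-3,0,0,0],[35,0,0,0,0,0,0]])

```text
time: 10.5
tool_pos: [0.4462, -0.1356, 0.0857]
ee_rot: [[-0.957, -0.289, -0.001], [-0.289, 0.957, 0.001], [0.001, 0.001, -1.0]]
contact_force: [0.2, -0.3, -1.0]
gripper_width: 0.0486
finger_force: 43.1
```

Emit:
drive_tool(increments=[[35,-1,1,-2,0,0,0],[35,0,0,0,0,0,0]])

```text
time: 10.7
tool_pos: [0.4459, -0.1348, 0.0847]
ee_rot: [[-0.957, -0.289, 0.001], [-0.289, 0.957, -0.001], [-0.001, -0.001, -1.0]]
contact_force: [0.2, 0.2, -0.8]
gripper_width: 0.049
finger_force: 43.2
```

Emit:
drive_tool(increments=[[35,0,0,-1,0,0,0],[35,0,0,0,0,0,0]])

```text
time: 10.9
tool_pos: [0.4459, -0.1349, 0.0846]
ee_rot: [[-0.957, -0.29, 0.0], [-0.29, 0.957, -0.001], [-0.0, -0.001, -1.0]]
contact_force: [-5.0, 1.4, 11.5]
gripper_width: 0.0489
finger_force: 44.5
```

Emit:
drive_tool(increments=[[72,0,0,0,0,0,0],[72,0,0,0,0,0,0],[72,0,0,0,0,0,0],[72,0,0,20,0,0,0],[85,0,0,40,0,0,0],[85,0,0,45,0,0,0],[85,0,40,25,0,0,0],[85,1,45,5,0,0,0]])

```text
time: 11.7
tool_pos: [0.4486, -0.0505, 0.2224]
ee_rot: [[-0.958, -0.286, 0.007], [-0.286, 0.958, -0.003], [-0.006, -0.005, -1.0]]
contact_force: [1.5, 0.4, -0.2]
gripper_width: 0.0848
finger_force: 0.0
```

Emit:
drive_tool(increments=[[85,1,48,0,0,0,0],[85,1,48,0,0,0,0],[85,1,48,0,0,0,0],[85,1,48,0,0,0,0],[85,0,48,0,0,0,0],[85,0,48,0,0,0,0],[85,0,40,0,0,0,0],[85,0,0,0,0,0,0]])

```text
time: 12.5
tool_pos: [0.4498, 0.2825, 0.2184]
ee_rot: [[-0.956, -0.294, 0.0], [-0.294, 0.956, 0.002], [-0.001, 0.001, -1.0]]
contact_force: [-0.6, 0.1, -0.0]
gripper_width: 0.0854
finger_force: 0.0
```

```bash
python3 - <<'E'
from meas import *
c=snap('top','t3');P=wmap(c); cv2.imwrite('pics/t3c.png',cv2.resize(c['image'][220:330,250:430,::-1],None,fx=4,fy=4,interpolation=2))
obj(c,P,'meter',443,385,.016,.05,.07,.027)
obj(c,P,'yel_t',443,385,None,0,.085,.006,sat(20,35))
print(bot.sense()['tool_pos'])
E
```

```text
meter c=(444.9,-132.7) size 91x50 longaxis 16.8 deg mean [ 444.9 -132.6] z med 26.3 995
yel_t c=(444.9,-134.3) size 129x80 longaxis 16.9 deg mean [ 445.1 -134.1] z med 3.7 1169
[0.44987907 0.2804342  0.21811045]
```

View pics/t3c.png

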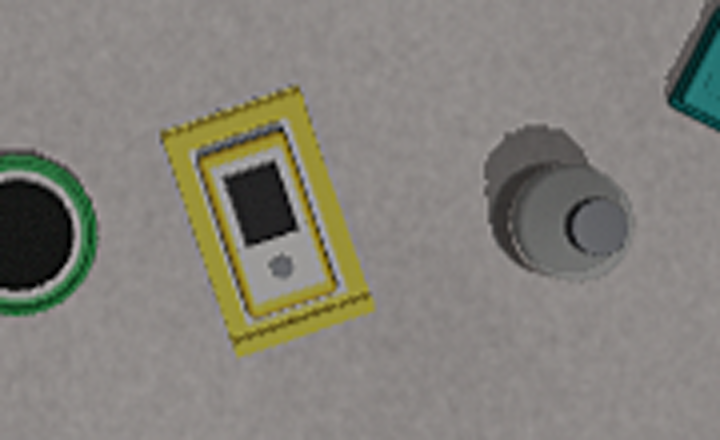

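The meter lies in the yellow tray at (265,225) in the crop, aligned and about 1.5 mm off. Next is the tub.

Emit:
drive_tool(increments=[[85,1,12,-25,0,0,0],[85,0,0,-25,0,0,0],[85,0,0,0,0,0,0],[85,0,0,0,0,0,0],[85,0,0,0,0,0,0]])

```text
time: 13.05
tool_pos: [0.4525, 0.2899, 0.1698]
ee_rot: [[-0.958, -0.288, 0.002], [-0.288, 0.958, 0.001], [-0.002, -0.0, -1.0]]
contact_force: [-0.2, -0.3, -0.1]
gripper_width: 0.0853
finger_force: 0.0
```

Emit:
drive_tool(increments=[[85,-1,3,0,0,0,0],[85,0,0,-22,0,0,0],[85,0,0,-22,0,0,0],[85,0,0,-22,0,0,0],[85,0,0,0,0,0,0],[85,0,0,0,0,0,0]])

```text
time: 13.65
tool_pos: [0.4509, 0.2935, 0.1032]
ee_rot: [[-0.957, -0.289, 0.0], [-0.289, 0.957, 0.0], [-0.0, 0.0, -1.0]]
contact_force: [0.6, 0.6, -0.1]
gripper_width: 0.0851
finger_force: 0.0
```

Emit:
drive_tool(increments=[[50,0,0,0,0,0,0],[50,0,0,0,0,0,0],[50,0,0,0,0,0,0],[50,0,0,0,0,0,0],[50,0,0,0,0,0,0],[50,0,0,15,0,0,0],[50,0,0,25,0,0,0],[50,0,0,0,0,0,0]], grip_force=50)

```text
time: 14.45
tool_pos: [0.4527, 0.2943, 0.1463]
ee_rot: [[-0.957, -0.289, 0.006], [-0.289, 0.957, 0.002], [-0.007, 0.001, -1.0]]
contact_force: [1.5, 0.1, -2.9]
gripper_width: 0.0613
finger_force: 55.2
```

Emit:
drive_tool(increments=[[50,0,0,30,0,0,0],[50,-1,-40,10,0,0,0],[50,-1,-42,0,0,0,0],[50,-2,-42,0,0,0,0],[50,-2,-42,0,0,0,0],[50,-1,-42,0,0,0,0],[50,-1,-42,0,0,0,0],[50,-1,-41,0,0,0,0]])

```text
time: 15.25
tool_pos: [0.441, 0.0008, 0.1823]
ee_rot: [[-0.957, -0.289, 0.0], [-0.289, 0.957, -0.0], [-0.0, -0.0, -1.0]]
contact_force: [1.5, -0.3, -3.1]
gripper_width: 0.0608
finger_force: 56.0
```

Emit:
drive_tool(increments=[[50,0,0,-20,0,0,0],[50,0,0,-20,0,0,0],[50,0,0,-10,0,0,0],[50,0,0,0,0,0,0],[50,0,0,0,0,0,0],[50,0,0,0,0,0,0]])

```text
time: 15.85
tool_pos: [0.4422, 0.0026, 0.1333]
ee_rot: [[-0.957, -0.29, 0.001], [-0.29, 0.957, -0.0], [-0.001, -0.001, -1.0]]
contact_force: [-0.1, -0.3, -1.9]
gripper_width: 0.0613
finger_force: 56.2
```

```bash
python3 - <<'E'
from h import *
c=dict(np.load('top0.npz')); c3=c
g=c['image'].astype(int).max(2); 
for n,u,v,r in(('green',356,390,40),('red',262,393,30)):
    u0,v0=u/1.4,v/1.4; p0=world(c,u0,v0,.003)
    m=(g<60).astype(np.uint8); k,l,s,ct=cv2.connectedComponentsWithStats(m); i=l[int(v0),int(u0)]
    print(n,i,s[i],(world(c,*ct[i],.003)*1000).round(1), 'diam %.1f'%(1000*np.sqrt(s[i,4]*4/np.pi)*1.11/c['fx']))
print(bot.sense()['tool_pos'])
c=snap('scene','s4');cv2.imwrite('pics/s4c.png',cv2.resize(c['image'][100:240,170:350,::-1],None,fx=4,fy=4,interpolation=2))
E
```

```text
green 73 [241 265  27  28 596] [441.6   2.1   3. ] diam 60.5
red 77 [179 273  16  17 213] [440.5 149.6   3. ] diam 36.1
[0.44219538 0.00255931 0.13328602]
```

View pics/s4c.png

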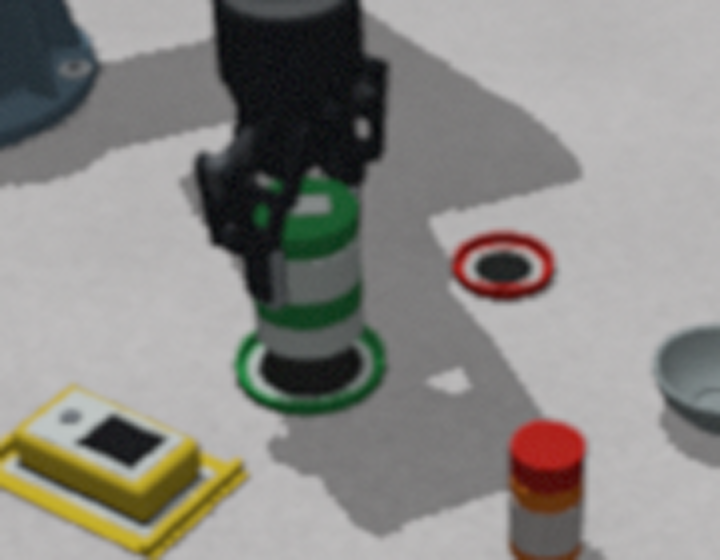

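The tub is upright above the green disc at (310,350) in the crop. Now I lower it.

Emit:
drive_tool(increments=[[50,-0.5,-0.5,-10,0,0,0],[50,0,0,-10,0,0,0],[50,0,0,-3,0,0,0],[50,0,0,0,0,0,0],[50,0,0,0,0,0,0]])

```text
time: 16.4
tool_pos: [0.441, 0.0019, 0.1093]
ee_rot: [[-0.957, -0.289, -0.001], [-0.289, 0.957, 0.0], [0.0, 0.0, -1.0]]
contact_force: [0.2, -0.4, -2.8]
gripper_width: 0.0611
finger_force: 56.2
```

Emit:
drive_tool(increments=[[50,0,0,-1,0,0,0],[50,0,0,-1,0,0,0],[50,0,0,0,0,0,0]])

```text
time: 16.7
tool_pos: [0.4411, 0.0018, 0.1075]
ee_rot: [[-0.957, -0.289, 0.0], [-0.289, 0.957, -0.0], [-0.0, -0.0, -1.0]]
contact_force: [0.4, 0.0, -2.6]
gripper_width: 0.0611
finger_force: 56.2
```

Emit:
drive_tool(increments=[[50,0,0,-1,0,0,0],[50,0,0,0,0,0,0]])

```text
time: 16.9
tool_pos: [0.4412, 0.0018, 0.1074]
ee_rot: [[-0.957, -0.29, -0.0], [-0.29, 0.957, -0.0], [0.0, 0.0, -1.0]]
contact_force: [-5.5, 0.4, 9.3]
gripper_width: 0.0612
finger_force: 57.4
```

Emit:
drive_tool(increments=[[50,0,0,-0.7,0,0,0],[50,0,0,0,0,0,0]])

```text
time: 17.1
tool_pos: [0.4412, 0.0018, 0.1074]
ee_rot: [[-0.957, -0.29, -0.0], [-0.29, 0.957, -0.0], [0.0, -0.0, -1.0]]
contact_force: [-8.1, 1.4, 19.1]
gripper_width: 0.061
finger_force: 58.3
```

Emit:
drive_tool(increments=[[85,0,0,1,0,0,0],[85,0,0,0,0,0,0],[85,0,0,0,0,0,0],[85,0,0,15,0,0,0],[85,0,0,35,0,0,0],[85,0,0,45,0,0,0],[75,20,0,0,0,0,0],[65,44,0,0,0,0,0]])

```text
time: 17.9
tool_pos: [0.505, 0.002, 0.2038]
ee_rot: [[-0.957, -0.289, 0.003], [-0.289, 0.957, -0.001], [-0.002, -0.002, -1.0]]
contact_force: [0.5, -0.4, 0.5]
gripper_width: 0.0651
finger_force: 0.0
```

Emit:
drive_tool(increments=[[65,44,1,0,0,0,0],[65,44,1,0,0,0,0],[65,44,0,0,0,0,0],[65,0,0,0,0,0,0],[65,0,0,0,0,0,0],[65,0,0,0,0,0,0]])

```text
time: 18.5
tool_pos: [0.636, 0.0041, 0.2011]
ee_rot: [[-0.957, -0.289, -0.002], [-0.289, 0.957, 0.0], [0.002, 0.001, -1.0]]
contact_force: [-0.6, -0.6, -1.0]
gripper_width: 0.0652
finger_force: 0.0
```

Emit:
drive_tool(increments=[[65,1,0,-30,0,0,0],[65,0,0,-30,0,0,0],[65,0,0,-25,0,0,0],[65,0,0,-18,0,0,0],[65,0,0,0,0,0,0],[65,0,0,0,0,0,0]])

```text
time: 19.1
tool_pos: [0.6381, 0.0038, 0.0996]
ee_rot: [[-0.957, -0.289, 0.001], [-0.289, 0.957, -0.0], [-0.001, -0.0, -1.0]]
contact_force: [0.2, -0.4, 0.8]
gripper_width: 0.0652
finger_force: 0.0
```

Emit:
drive_tool(increments=[[25,0,0,0,0,0,0],[25,0,0,0,0,0,0],[25,0,0,0,0,0,0],[25,0,0,0,0,0,0],[25,0,0,0,0,0,0],[25,0,0,0,0,0,0],[25,0,0,15,0,0,0],[25,0,0,25,0,0,0]], grip_force=30)

```text
time: 19.9
tool_pos: [0.6366, 0.0041, 0.138]
ee_rot: [[-0.957, -0.289, -0.004], [-0.289, 0.957, 0.001], [0.004, 0.002, -1.0]]
contact_force: [-0.3, -0.1, -2.1]
gripper_width: 0.0374
finger_force: 30.3
```

Emit:
drive_tool(increments=[[25,0,0,30,0,0,0],[25,-33,24,0,0,0,0],[25,-33,24,0,0,0,0],[25,-33,24,0,0,0,0],[25,-33,24,0,0,0,0],[25,-33,25,0,0,0,0],[25,-32,24,-10,0,0,0],[25,0,0,-20,0,0,0]])

```text
time: 20.7
tool_pos: [0.4381, 0.1513, 0.14]
ee_rot: [[-0.956, -0.293, 0.001], [-0.293, 0.956, 0.001], [-0.001, 0.001, -1.0]]
contact_force: [0.2, -1.0, -0.9]
gripper_width: 0.0374
finger_force: 30.5
```

Emit:
drive_tool(increments=[[25,0,0,-10,0,0,0],[25,0,0,0,0,0,0],[25,0,0,0,0,0,0],[25,0,0,0,0,0,0]])

```text
time: 21.1
tool_pos: [0.4423, 0.1485, 0.1296]
ee_rot: [[-0.958, -0.288, 0.002], [-0.288, 0.958, 0.0], [-0.001, -0.0, -1.0]]
contact_force: [0.5, 0.7, -0.8]
gripper_width: 0.037
finger_force: 30.5
```

```bash
python3 - <<'E'
from h import *
c=snap('scene','s5');cv2.imwrite('pics/s5c.png',cv2.resize(c['image'][90:240,200:400,::-1],None,fx=4,fy=4,interpolation=2))
print(bot.sense()['tool_pos'])
E
```

```text
[0.44212542 0.14847903 0.1295332 ]
```

View pics/s5c.png

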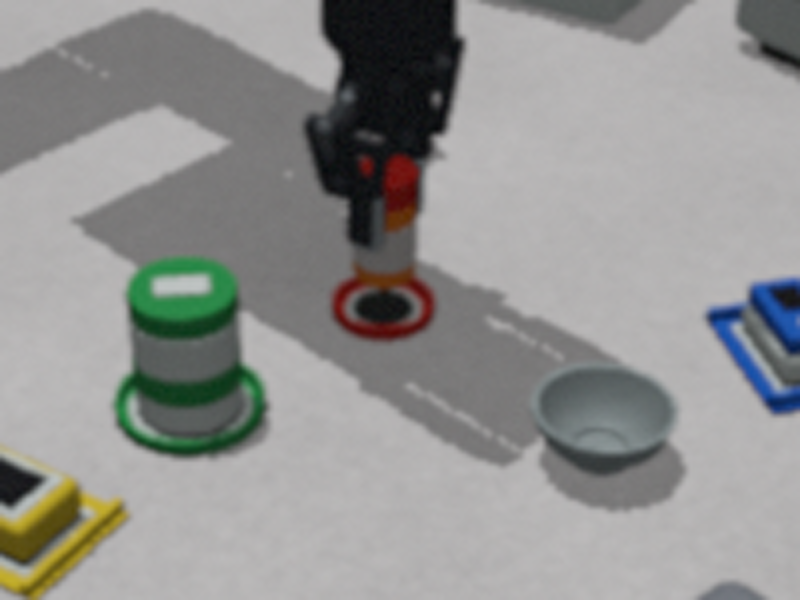

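The tub stands in the green tray at (185,350) in the crop. The tablet bottle is upright above the red tray at (385,300).

Emit:
drive_tool(increments=[[25,-1,1,-10,0,0,0],[25,0,0,-10,0,0,0],[25,0,0,-5,0,0,0],[25,0,0,0,0,0,0],[25,0,0,0,0,0,0]])

```text
time: 21.65
tool_pos: [0.4398, 0.1499, 0.1032]
ee_rot: [[-0.957, -0.289, -0.001], [-0.289, 0.957, -0.0], [0.001, 0.0, -1.0]]
contact_force: [0.5, 0.9, -1.8]
gripper_width: 0.0376
finger_force: 30.6
```

Emit:
drive_tool(increments=[[25,0,0,-1,0,0,0],[25,0,0,0,0,0,0]])

```text
time: 21.85
tool_pos: [0.4399, 0.1499, 0.1031]
ee_rot: [[-0.957, -0.29, -0.001], [-0.29, 0.957, -0.0], [0.001, 0.0, -1.0]]
contact_force: [-2.4, -1.3, 8.4]
gripper_width: 0.0369
finger_force: 31.3
```

Emit:
drive_tool(increments=[[25,0,0,-1,0,0,0],[25,0,0,0,0,0,0]])

```text
time: 22.05
tool_pos: [0.4402, 0.1499, 0.103]
ee_rot: [[-0.957, -0.29, -0.001], [-0.29, 0.957, -0.0], [0.001, -0.0, -1.0]]
contact_force: [-8.2, -0.7, 19.6]
gripper_width: 0.0377
finger_force: 32.2
```

Emit:
drive_tool(increments=[[65,0,0,1.5,0,0,0],[65,0,0,0,0,0,0],[65,0,0,0,0,0,0],[65,0,0,20,0,0,0],[65,0,0,40,0,0,0],[65,0,0,45,0,0,0],[65,0,0,40,0,0,0],[65,0,40,20,0,0,0]])

```text
time: 22.85
tool_pos: [0.442, 0.1879, 0.272]
ee_rot: [[-0.959, -0.285, 0.006], [-0.285, 0.959, -0.001], [-0.005, -0.002, -1.0]]
contact_force: [0.8, 1.1, -0.2]
gripper_width: 0.0651
finger_force: 0.0
```

Emit:
drive_tool(increments=[[65,-15,45,0,0,0,0],[65,-15,45,0,0,0,0],[65,-15,45,0,0,0,0],[65,-15,45,0,0,0,0],[65,-15,45,0,0,0,0],[65,-15,40,0,0,0,0],[65,0,0,0,0,0,0],[65,0,0,0,0,0,0]])

```text
time: 23.65
tool_pos: [0.3492, 0.4554, 0.2674]
ee_rot: [[-0.957, -0.292, -0.001], [-0.292, 0.957, -0.001], [0.001, -0.001, -1.0]]
contact_force: [0.5, -0.2, 0.2]
gripper_width: 0.0655
finger_force: 0.0
```

```bash
python3 - <<'E'
from meas import *
c=snap('top','t6');P=wmap(c); cv2.imwrite('pics/t6c.png',cv2.resize(c['image'][150:310,80:420,::-1],None,fx=2.3,fy=2.3,interpolation=2))
obj(c,P,'tub',356,390,.072,.1,.05,.083)
obj(c,P,'tablets',262,393,.062,.09,.04,.073)
obj(c,P,'oxi',166,275,.024,.05,.05,.035)
obj(c,P,'meter',443,385,.016,.05,.07,.027)
obj(c,P,'saline',548,384,.09,.16,.06,.13)
obj(c,P,'bowl',258,275,.025,.05,.06,.035)
E
```

```text
tub c=(439.8,3.4) size 60x59 longaxis -1.5 deg mean [440.2   3.1] z med 82.2 725
tablets c=(438.3,150.3) size 37x35 longaxis 88.4 deg mean [438.5 150.3] z med 71.9 276
oxi c=(627.7,298.1) size 60x36 longaxis -26.8 deg mean [627.8 298.4] z med 34.5 464
meter c=(444.9,-132.7) size 91x50 longaxis 16.8 deg mean [ 444.9 -132.6] z med 26.4 998
saline c=(445.3,-277.9) size 44x43 longaxis 69.1 deg mean [ 445.1 -277.5] z med 103.8 399
bowl c=(621.9,148.7) size 77x76 longaxis 88.4 deg mean [623.8 151.2] z med 32.6 351
```

View pics/t6c.png

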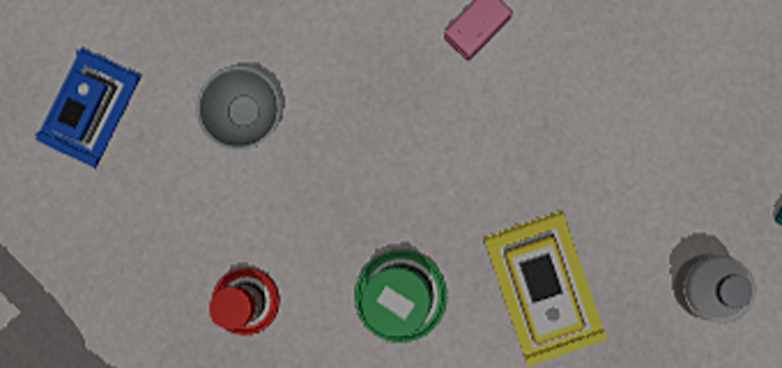

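All four items are flat and upright in their trays, within about 2 mm of the outlines. The bowl and saline have not moved, and the arm is clear. Handing in.

```bash
python3 -c "
from bench import bot
print(bot.finish_job())"
```

```text
the job is handed in; nothing more can be done
None
```

The job is handed in: all four items are in their matching trays, flat and upright, within about 2–3 mm of their outlines by camera, the saline bottle and bowl were left where they stood, and it took about 24 s.

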